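Pack the gluing kit back into its caddy

TASK

Pack the shared kit back into the caddy, each piece standing or lying flat in its own holder: the white glue bottle with the red nozzle upright in the blue round cup, the cream masking tape over the orange post down onto its foot, the red stapler lengthwise in the green trough, on its base, and the brass-lidded amber jar upright in the yellow dish. Set each one down in its holder rather than dropping it. The black-capped bottle and the green tape belong to other benches: leave them where they stand.

Things in the scene. Friction and masses are not known exactly. Their poses are not given: they have to be found in the camera images.
- glue_bottle: Glue bottle: round white squeeze bottle with a pointed RED nozzle and a red label, 46 mm diameter, straight sides up to 86 mm, 120 mm tall in all, about 140 g, standing. Origin at the centre of its underside, z up its axis.
- masking_tape: Roll of masking tape: CREAM ring lying flat, 60 mm outer diameter, 34 mm hole, 24 mm high, 60 g. Origin on its axis at the underside, z along its axis.
- stapler: Small stapler with a RED top cover and dark steel base, 70 mm long (x), 26 mm wide (y), 44 mm high, 90 g; the cover (26 to 44 mm up) and the base (0 to 7 mm) are both 26 mm wide, so it is gripped across y by the cover. Origin at the centre of its underside; x runs from the hinge end to the mouth.
- eyelet_jar: Small AMBER glass jar of eyelets with a BRASS screw lid, 48 mm diameter (lid 46 mm), 49 mm tall, 120 g, standing. Origin at the centre of its underside.
- primer_bottle: Look-alike, stays: bottle of primer with the same white 46 mm body as the glue bottle but a blunt BLACK cap and a grey label, 114 mm tall, standing. Origin at the centre of its underside.
- green_tape: Look-alike, stays: roll of GREEN tape lying flat, 60 mm outer diameter, 34 mm hole, 19 mm high. Origin on its axis at the underside.
- bottle_cup: Holder for the glue bottle: BLUE round open cup on a square foot, 64 mm inside diameter, inner floor 4 mm and rim 46 mm above its origin. Fixed. Origin at the centre of its underside, z up, which is 6 mm above the table. All four holders have a 94 mm square foot and are clipped 2 by 2, 98 mm apart and turned alike, on a plywood caddy; which corner varies.
- tape_post: Holder for the masking tape: ORANGE square foot, 94 mm wide and 14 mm high, with an upright post on its centre, 12 mm in diameter (18 mm at its root), tip 48 mm above its origin. The roll lies flat on the foot around the post. Fixed. Origin at the centre of its underside, 6 mm above the table.
- stapler_trough: Holder for the stapler: GREEN trough, 86 mm long inside (x) and 46 mm wide inside (y), floor 6 mm and walls 14 mm above its origin. The stapler lies along x, either way round. Fixed. Origin at the centre of its underside, 6 mm above the table.
- jar_dish: Holder for the eyelet jar: YELLOW shallow square dish, 68 mm wide inside, floor 4 mm and walls 16 mm above its origin. Fixed. Origin at the centre of its underside, 6 mm above the table. The caddy under the four holders is 212 mm square, with low handles at its front and back; its rim is 18 mm above the table.
Things that resemble listed ones, but are neither listed nor needed, are in the scene too. What is shaped like the glue_bottle but pink or turquoise is not meant.

How it is judged:
At the end, for the whole second after the job is handed in: Each piece released, still, upright (0.1 rad), on its holder's floor (4 mm) and centred: bottle 13 mm, tape 14 mm, jar 16 mm, stapler 16 mm and within 0.35 rad of the trough. Primer bottle and green tape upright, within 25 mm of where they began (horizontal distance between glue_bottle and bottle_cup below 0.013 m and z of glue_bottle in the frame of bottle_cup between 0 and 0.008 m and angle between each of glue_bottle, masking_tape, stapler, eyelet_jar, primer_bottle, green_tape's own z axis and vertical below 0.1 rad and linear speed of each of glue_bottle, masking_tape, stapler, eyelet_jar below 0.02 m/s and horizontal distance between masking_tape and tape_post below 0.014 m and z of masking_tape in the frame of tape_post between 0.01 and 0.018 m and horizontal distance between stapler and stapler_trough below 0.016 m and z of stapler in the frame of stapler_trough between 0.002 and 0.01 m and horizontal distance between eyelet_jar and jar_dish below 0.016 m and z of eyelet_jar in the frame of jar_dish between 0 and 0.008 m and angle between the x axis of stapler and the x axis of stapler_trough, either way round below 0.35 rad and distance of each of primer_bottle, green_tape from where it was at the start of the episode below 0.025 m); the robot touches nothing.
It fails at once if the black-capped primer bottle was taken away or knocked (moved more than 25 mm) (distance of primer_bottle from where it was at the start of the episode above 0.025 m).
It fails at once if the green tape was taken away or knocked (moved more than 25 mm) (distance of green_tape from where it was at the start of the episode above 0.025 m).
It fails at once if a piece of the kit was dropped or thrown instead of set down (free fall of more than 25 mm) ((linear speed of glue_bottle above 0.7 m/s and contact force between the fingers and glue_bottle below 0.1 N) or (linear speed of masking_tape above 0.7 m/s and contact force between the fingers and masking_tape below 0.1 N) or (linear speed of stapler above 0.7 m/s and contact force between the fingers and stapler below 0.1 N) or (linear speed of eyelet_jar above 0.7 m/s and contact force between the fingers and eyelet_jar below 0.1 N)).
It also fails if it takes over 109 s, if anything falls off the work surface, if the arm or the gripper's body presses on something with over 40 N, if the wrist force passes 120 N, or if a joint passes its speed limit or range.

ROBOT

A 7-joint arm with a two-finger parallel gripper is mounted at the origin on the work surface. World frame = base frame: x ahead of the robot, y to its left, z up, the work surface at z = 0. Lengths are in m, angles in rad, forces in N, time in s.
With the tool pointing down it reaches from about 0.35 to 0.9 m from the base axis. Payload 8.1 kg.
Tool frame: the origin (TCP) lies on the centre line of the jaws, within the pads' length; the fingertips stand 19 mm ahead of it and the grasp point (between the pads) is the TCP; z points along the fingers, y is the direction in which the jaws open and shut (so a half turn about z gives the same grasp; the last joint's range is limited). The gripper opens to 92 mm and grips with 3 to 60 N. Pads are 19 mm wide; open, the fingers measure 130 mm over their backs; the gripper's body (75 mm by 190 mm) begins 47 mm behind the grasp point.
Start: joints at [1.202, 0.434, 0.025, 1.573, -0.012, 1.134, -0.075], TCP at [0.164, -0.603, 0.246] pointing down, gripper open.
Joint ranges: [-2.62, 2.62], [-0.44, 2.09], [-1.27, 1.32], [0.08, 2.57], [-1.32, 4.46], [0.12, 2], [-2.74, 2.74]. Speed limits (rad/s): [2.22, 2.22, 3.01, 3.01, 3.14, 3.14, 3.14].

INTERFACE

Orientations are given as a rotation vector (axis times angle).
In Python, from cell import monitor, imaging, workorder, outline_of gives the robot as it stands.
- The arm moves only by the tool move_arm, never from a script. Its argument "series" is a list of rows, each a list of 6 numbers: the shift along the world's x, y, z in cm, then the turn, a rotation vector about the world's x, y, z in degrees. A call has 1 to 8 rows; each row shifts and turns the commanded pose from where the row before left it; what a row does not reach is not made up. A row lasts 1/10 s, in which the tool goes at most 50 mm and 8.59 degrees, less where a joint would pass 70% of its speed; a pose out of reach is approached as far as the arm can. A call with a gripper value outside its range is refused whole. "grip" is the opening, from 0 (shut) to 1 (fully open), set as the call begins (left out, the last holds). The fingers move at their own pace and stop on an object; "force" is the grip in N (left out, the last holds). Time passes only in rows, so rows that do not move let the fingers close. It gives the time, the measured TCP pose, the force and the opening at its end, in the units of the state.
- monitor.observe(): the state, without advancing time (a new reading comes with each control period).
- imaging.get_image(name): name is "scene" or "top"; returns a dict with "color" (400x640x3 uint8, red, green, blue), "fx", "fy", "cx", "cy" (pixels), "rvec" (rotation vector, rad) and "tvec" (3), from world to camera coordinates, as OpenCV has them. Camera axes: x right, y down, z forward; pixel columns grow to the right and rows downward; lengths in m; the calibration is good to about 2 mm. A picture is of the moment at which its call begins. There is no depth.
- workorder.sign_off(): hands the job in, once; it reports no verdict.
Trained networks look in the newest picture that a camera, given by its name, has taken for a name from the list of things; names that differ only in an ending like _2 or _b are one class to them, and where a whole thing is asked for, a point or a joint stands for the part that bears it (a point fixed in the world has none). Each returns a list of dicts, best first, with "p" (0 to 1); they miss things now and then, are a little off and sometimes report something else, mostly with a low value. They report only what shows in the picture. A call takes as long as a camera call. They do not tell look-alikes from the thing itself.
- outline_of(camera, thing): "mask" (400x640 bool, what is visible of it) and "rect" ([left, top, width, height] in pixels, round what is visible of it).
The state is a dict: "clock": time; "joints": joint angles; "dq": joint speeds; "joint_efforts": joint torques, N m; "position": TCP position; "ee_rot": TCP orientation; "force": force on the tool from outside, world axes, zero at the start; "ft_torque": the same for the moment, N m; "width": opening from 0.0 (shut) to 1.0 (fully open).
Only numpy, scipy, OpenCV 4.12 (cv2) and the standard library are available. Lean on these libraries where they do the work, as an engineer would, in place of code of your own. Each camera call takes 0.05 s, during which the arm holds its last target. There are 200 camera calls.

## Working session

There is one attempt and no reset: what is moved stays moved. The work goes in short steps, Python scripts to look and compute and a tool call to move; the robot and the scene stay as the last step left them, time stands still between calls to the robot, and variables do not carry over. Pictures are saved under pics/ and viewed, about 12 in all and at most 16, crops included, and the job is handed in when it is done.

Besides the shell and the picture viewer there is one more tool, called after "Request:" in YAML: its name, and indented under it one key for each argument. move_arm: Moves the arm, as the interface text tells. Its arguments: {"type":"object","properties":{"series":{"type":"array"},"grip":{"type":"number"},"force":{"type":"number"}},"required":["series"]}

```bash
mkdir -p pics
cat > h.py <<'E'
import numpy as np,cv2
from cell import monitor, imaging, workorder, outline_of
def cam(n):
    im=imaging.get_image(n); R=cv2.Rodrigues(np.array(im["rvec"],float))[0]; t=np.array(im["tvec"],float)
    K=np.array([[im["fx"],0,im["cx"]],[0,im["fy"],im["cy"]],[0,0,1.]]); return im["color"],K,R,t
def back(c,u,v,z):
    _,K,R,t=c; d=R.T@np.linalg.solve(K,[u,v,1.]); o=-R.T@t; return o+d*(z-o[2])/d[2]
def proj(c,p):
    _,K,R,t=c; q=K@(R@np.array(p,float)+t); return q[:2]/q[2]
def save(c,n): cv2.imwrite("pics/"+n,c[0][:,:,::-1])
E
python3 - <<'E'
from h import *
s=monitor.observe(); print({k:np.round(v,3) for k,v in s.items()})
for n in("scene","top"):
    c=cam(n); save(c,n+"0.png"); print(n,-c[2].T@c[3],c[1][0,0])
    for th in "glue_bottle masking_tape stapler eyelet_jar primer_bottle green_tape bottle_cup tape_post stapler_trough jar_dish".split():
        print(th,[(round(float(d["p"]),2),[int(x) for x in d["rect"]]) for d in outline_of(n,th)])
E
```

```text
{'clock': np.float64(0.0), 'joints': array([ 1.202,  0.435,  0.025,  1.574, -0.012,  1.134, -0.075]), 'dq': array([-0.002, -0.   ,  0.001, -0.   ,  0.   , -0.   ,  0.   ]), 'joint_efforts': array([-3.0000e-03, -6.6784e+01,  9.8400e-01, -3.1446e+01, -6.0000e-02,
        4.3000e-02,  0.0000e+00]), 'position': array([ 0.164, -0.603,  0.245]), 'ee_rot': array([-3.112, -0.416,  0.   ]), 'force': array([0.184, 0.563, 0.282]), 'ft_torque': array([-0.002, -0.028, -0.015]), 'width': np.float64(0.999)}
scene [1.13555573 0.42234805 0.54362436] 361.16119117621497
glue_bottle [(0.8, [409, 189, 22, 43]), (0.71, [444, 190, 29, 48]), (0.56, [414, 168, 19, 23])]
masking_tape [(0.63, [224, 163, 22, 16]), (0.22, [194, 180, 17, 28])]
stapler [(0.69, [192, 181, 19, 25])]
eyelet_jar [(0.76, [189, 158, 17, 19])]
primer_bottle [(0.62, [447, 220, 37, 55])]
green_tape [(0.62, [370, 254, 28, 25])]
bottle_cup [(0.97, [270, 227, 55, 43]), (0.61, [192, 157, 15, 19])]
tape_post [(0.9, [296, 213, 50, 35])]
stapler_trough [(0.83, [263, 202, 49, 28])]
jar_dish [(0.89, [235, 221, 49, 32])]
top [0.34531072 0.00666079 0.90254836] 381.99735872866216
glue_bottle [(0.94, [183, 231, 32, 18]), (0.8, [134, 246, 40, 23]), (0.71, [189, 281, 32, 22]), (0.65, [311, 121, 36, 45])]
masking_tape [(0.78, [429, 216, 27, 24])]
stapler [(0.96, [422, 144, 22, 31])]
eyelet_jar [(0.69, [473, 189, 27, 21])]
primer_bottle [(0.58, [123, 187, 39, 25])]
green_tape [(0.71, [198, 151, 26, 25]), (0.22, [422, 144, 22, 34])]
bottle_cup [(0.9, [271, 122, 38, 37])]
tape_post []
stapler_trough [(0.75, [309, 159, 38, 43])]
jar_dish [(0.63, [196, 150, 29, 26]), (0.57, [308, 121, 37, 40])]
```

```bash
ls . pics
```

```text
.:
h.py
pics

pics:
scene0.png
top0.png
```

View pics/scene0.png

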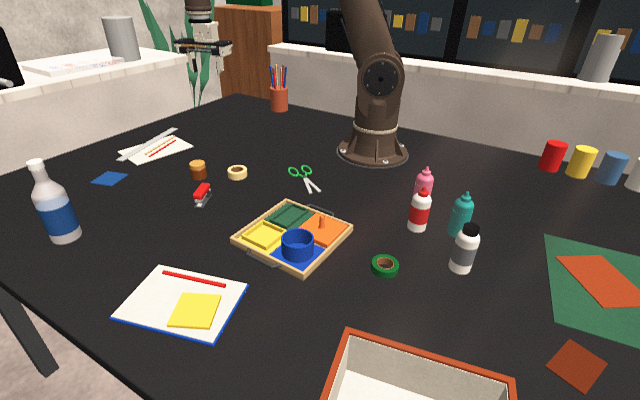

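View pics/top0.png

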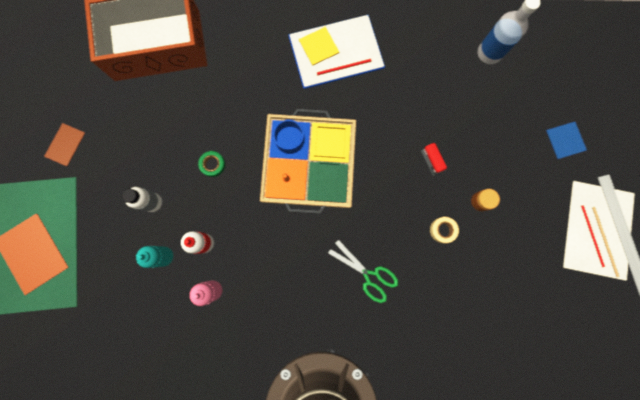

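```bash
cat > fit.py <<'E'
from h import *
from scipy.optimize import minimize
a=np.linspace(0,2*np.pi,40)
def cyl(r,h,r2=None): 
    return np.vstack([np.c_[r*np.cos(a),r*np.sin(a),0*a],np.c_[(r2 or r)*np.cos(a),(r2 or r)*np.sin(a),0*a+h]])
def box(l,w,h): return np.array([[i*l/2,j*w/2,k*h] for i in(-1,1) for j in(-1,1) for k in(0,1)])
M={"glue_bottle":np.vstack([cyl(.023,.086),cyl(.008,.1,.003)*[1,1,1.2]]),"primer_bottle":np.vstack([cyl(.023,.086),cyl(.013,.114)]),
"masking_tape":cyl(.03,.024),"green_tape":cyl(.03,.019),"eyelet_jar":cyl(.024,.049,.023),"stapler":box(.07,.026,.044)}
def fit(name,views,g):
    # views: list of (cam, mask); soft IoU
    def sil(c,p):
        R=cv2.Rodrigues(np.array([0,0,p[2]]))[0]; P=M[name]@R.T+[p[0],p[1],0]
        uv=np.array([proj(c,q) for q in P]); m=np.zeros((1600,2560),np.uint8)
        cv2.fillConvexPoly(m,cv2.convexHull(np.round((uv+.5)*4).astype(np.int32)),255); return cv2.resize(m,(640,400),interpolation=cv2.INTER_AREA)/255.
    def cost(p):
        e=0
        for c,m in views:
            s=sil(c,p); e+=1-np.minimum(s,m).sum()/np.maximum(s,m).sum()
        return e/len(views)
    yaws=[0] if name!="stapler" else [.2,.9,-.4,1.5,-.9]
    b=None
    for y in yaws:
        r=minimize(cost,[*g,y],method="Nelder-Mead",options=dict(initial_simplex=np.array([[*g,y],[g[0]+.015,g[1],y],[g[0],g[1]+.015,y],[g[0],g[1],y+.4]]),xatol=2e-4,fatol=1e-4))
        if b is None or r.fun<b.fun: b=r
    return b.x,b.fun
def pick(n,th,u,v):
    ds=[d for d in outline_of(n,th)]
    ds=[d for d in ds if np.hypot(d["rect"][0]+d["rect"][2]/2-u,d["rect"][1]+d["rect"][3]/2-v)<14]
    return ds[0]["mask"].astype(float) if ds else None
E
cat > m1.py <<'E'
from fit import *
T=cam("top"); S=cam("scene")
C={"glue_bottle":((197,242),(420,210)),"primer_bottle":((142,199),(465,248)),"masking_tape":((443,229),(236,171)),"green_tape":((211,163),(384,266)),"eyelet_jar":((486,199),(198,168)),"stapler":((433,159),(202,194))}
for n,(t,s) in C.items():
    mt=pick("top",n,*t); ms=pick("scene",n,*s); g=back(T,*t,.03)[:2]
    for l,v in(("both",[(T,mt),(S,ms)]),("top",[(T,mt)]),("scene",[(S,ms)])):
        v=[q for q in v if q[1] is not None]
        if v: x,f=fit(n,v,g); print(n,l,np.round(x,4),round(f,3))
# caddy
hsv=cv2.cvtColor(T[0],cv2.COLOR_RGB2HSV)
m=np.zeros((400,640),np.uint8); m[108:214,255:365]=(hsv[108:214,255:365,2]>75)*255
m=cv2.morphologyEx(m,cv2.MORPH_OPEN,np.ones((5,5)))
r=cv2.minAreaRect(np.vstack(cv2.findContours(m,0,2)[0])); q=cv2.boxPoints(r)
P=np.array([back(T,*p,.018) for p in q]); print("caddy",r,P.round(4),P.mean(0),np.linalg.norm(P-np.roll(P,1,0),axis=1))
for c,k in((T,"cup_rim"),):
  for n,th,z in(("top","bottle_cup",.052),("top","stapler_trough",.02),("scene","bottle_cup",0),):pass
print("post tip",back(T,286,178,.054),"cup rim",back(T,290,136.5,.052))
A=cv2.resize(T[0][110:220,255:365],None,fx=4,fy=4); B=cv2.resize(S[0][160:280,380:490],(403,440),interpolation=cv2.INTER_CUBIC)
cv2.imwrite("pics/crop1.png",np.hstack([A[:440],B[:440,:350]])[:,:,::-1])
E
python3 m1.py
```

```text
glue_bottle both [0.3667 0.2764 0.0878] 0.099
glue_bottle top [0.3667 0.2783 0.2939] 0.047
glue_bottle scene [0.3604 0.274  0.1838] 0.092
primer_bottle both [0.4615 0.4044 0.552 ] 0.054
primer_bottle top [0.4615 0.4044 0.552 ] 0.054
masking_tape both [ 0.3974 -0.2831  0.3261] 0.17
masking_tape top [ 0.3984 -0.2823  0.2087] 0.216
masking_tape scene [ 0.3934 -0.287   0.3935] 0.063
green_tape both [ 0.5527  0.2642 -0.009 ] 0.178
green_tape top [0.5538 0.2653 0.3649] 0.256
green_tape scene [0.5506 0.2635 0.1569] 0.055
eyelet_jar both [ 0.462  -0.3834  0.0943] 0.077
eyelet_jar scene [ 0.462  -0.3834  0.0943] 0.077
stapler both [ 0.5633 -0.2634  0.5241] 0.165
stapler top [ 0.5638 -0.2611  0.4079] 0.192
stapler scene [ 0.5599 -0.2666  0.5188] 0.12
caddy ((308.0387878417969, 160.41043090820312), (93.58717346191406, 90.01593780517578), 3.7640342712402344) [[ 0.4601  0.1493  0.018 ]
 [ 0.6785  0.1412  0.018 ]
 [ 0.665  -0.0841  0.018 ]
 [ 0.4468 -0.0684  0.018 ]] [0.56260424 0.03449059 0.018     ] [0.21808684 0.21855907 0.22570832 0.21879342]
post tip [0.51095983 0.08286488 0.054     ] cup rim [0.60849154 0.07556552 0.052     ]
```

View pics/crop1.png

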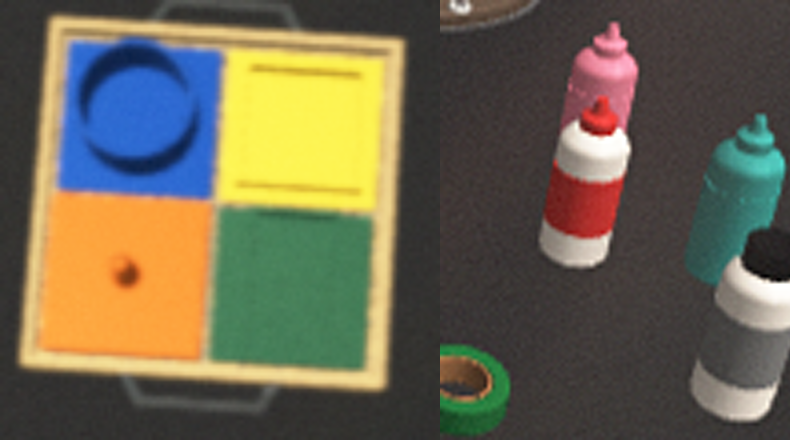

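```bash
cat > m2.py <<'E'
from fit import *
T=cam("top"); S=cam("scene")
def boundary_fit():
    pass
def cm(c,lo,hi,roi,smin=120,vmin=60):
    h=cv2.cvtColor(c[0],cv2.COLOR_RGB2HSV); x0,y0,x1,y1=roi; m=np.zeros((400,640),np.uint8)
    q=h[y0:y1,x0:x1]; m[y0:y1,x0:x1]=((q[...,0]>=lo)&(q[...,0]<=hi)&(q[...,1]>smin)&(q[...,2]>vmin))*255
    return cv2.morphologyEx(m,cv2.MORPH_CLOSE,np.ones((7,7)))/255.
RT=(255,108,365,214); RS=(225,190,360,280)
M["orange"]=box(.094,.094,.014)+[0,0,.006]
for l,v in(("both",[(T,cm(T,5,17,RT,150)),(S,cm(S,5,17,RS,150))]),("top",[(T,cm(T,5,17,RT,150))]),("scene",[(S,cm(S,5,17,RS,150))])):
    b=[fit("orange",v,(.511,.083)) ]; print("orange",l,np.round(b[0][0],4),b[0][1])
def en(I):
    I=I.astype(float); I=(I-I.min())/(np.percentile(I,99)-I.min()); return (np.clip(I,0,1)**.6*255).astype(np.uint8)
A=cv2.resize(en(T[0][158:206,306:354]),(400,400),interpolation=cv2.INTER_CUBIC); B=cv2.resize(en(S[0][195:235,258:318]),(400,267),interpolation=cv2.INTER_CUBIC)
B=np.vstack([B,np.zeros((133,400,3),np.uint8)])
cv2.imwrite("pics/crop2.png",np.hstack([A,B])[:,:,::-1])
A=cv2.resize(T[0][135:250,400:520],(480,460),interpolation=cv2.INTER_CUBIC); B=cv2.resize(S[0][150:215,180:250],(320,300),interpolation=cv2.INTER_CUBIC)
B=np.vstack([B,np.zeros((160,320,3),np.uint8)])
cv2.imwrite("pics/crop3.png",np.hstack([A,B])[:,:,::-1])
# jar lid by colour in top
m=cm(T,8,30,(465,180,510,220),100,90); ys,xs=np.nonzero(m>.5); print("jar mask",xs.min(),xs.max(),ys.min(),ys.max()); 
print("jar",fit("eyelet_jar",[(T,m)],(.462,-.383)))
ms=pick("scene","primer_bottle",465,248)
E
python3 m2.py
```

```text
orange both [ 0.5168  0.0859 -0.0589] 0.14274519066358182
orange top [ 0.5172  0.0868 -0.059 ] 0.031749089214203496
orange scene [ 0.5128  0.0836 -0.0902] 0.21155761523217564
jar mask 472 500 188 209
jar (array([ 0.46918535, -0.38072644,  0.03205398]), np.float64(0.10529143965967613))
```

View pics/crop2.png

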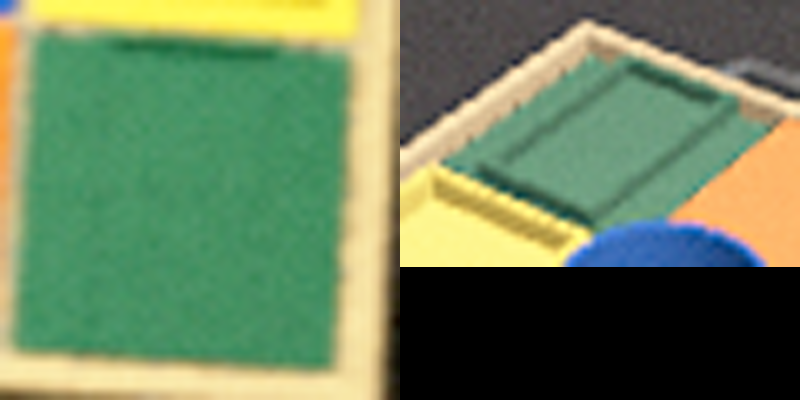

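View pics/crop3.png

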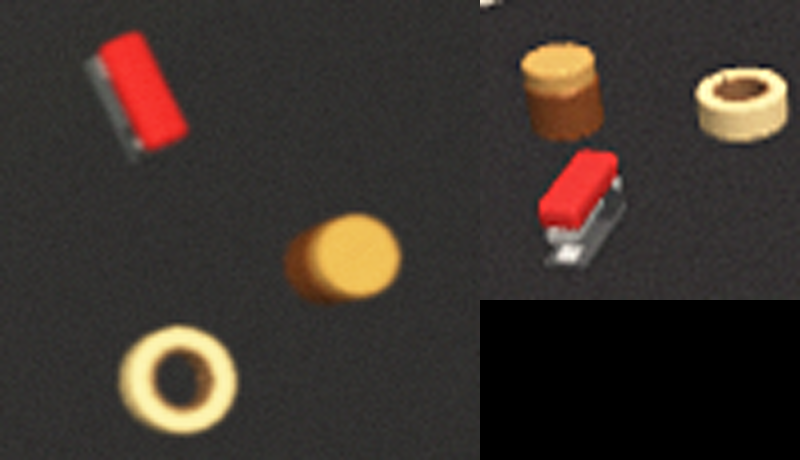

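Identified: the glue bottle is at top (197,242), with red nozzle and red label. The pink one (205,293), turquoise one (152,257) and black-capped primer (142,199) are not it. The cream tape is at (445,229), the stapler at (434,158) and the jar at (487,199). The trough's long axis runs along world x. I'll start with the stapler.

Request:
move_arm:
  series:
    - [4, 3.5, 0, 0, 0, 1.2]
    - [4, 3.5, 0, 0, 0, 1.2]
    - [4, 3.5, 0, 0, 0, 1.2]
    - [4, 3.5, 0, 0, 0, 1.2]
    - [4, 3.5, 0, 0, 0, 1.2]
    - [4, 3.5, 0, 0, 0, 1.2]
    - [4, 3.5, 0, 0, 0, 1.2]
    - [4, 3.5, -3, 0, 0, 1.4]
  grip: 0.8
  force: 20

```text
clock: 2.75
position: [0.4641, -0.3428, 0.2241]
ee_rot: [3.062, 0.683, 0.008]
force: [1.0, -1.4, -1.1]
width: 0.803
```

Request:
move_arm:
  series:
    - [3, 2.5, -3, 0, 0, 0]
    - [3, 2, -3, 0, 0, 0]
    - [1.5, 1.2, -3, 0, 0, 0]
    - [0, 0, -3, 0, 0, 0]
    - [0, 0, 0, 0, 0, 0]
    - [0, 0, 0, 0, 0, 0]

```text
clock: 3.35
position: [0.5349, -0.2874, 0.1014]
ee_rot: [-3.067, -0.68, 0.002]
force: [-0.4, -0.6, 0.8]
width: 0.799
```

Request:
move_arm:
  series:
    - [1.35, 1.2, -1.5, 0, 0, 0]
    - [1.35, 1.1, -1, 0, 0, 0]
    - [0, 0, 0, 0, 0, 0]
    - [0, 0, 0, 0, 0, 0]

```text
clock: 3.75
position: [0.5628, -0.2639, 0.077]
ee_rot: [3.066, 0.682, 0.001]
force: [-0.9, -0.4, 0.6]
width: 0.802
```

Run:
```python
from h import *
s=monitor.observe(); p=s["position"]; print(p)
R=cv2.Rodrigues(s["ee_rot"])[0]
o=[]
for n in("top","scene"):
    c=cam(n); I=c[0].copy(); u=proj(c,p).astype(int)
    I=cv2.resize(I[max(u[1]-50,0):u[1]+50,u[0]-50:u[0]+50],(400,400),interpolation=cv2.INTER_CUBIC)
    for q,col in((p,(255,0,255)),(p+R@[0,0,.019],(0,255,255)),(np.array([p[0],p[1],.044]),(255,255,0))):
        w=(proj(c,q)-u+50)*4; cv2.circle(I,(int(w[0]),int(w[1])),3,col,-1)
    o.append(I)
cv2.imwrite("pics/s1.png",np.hstack(o)[:,:,::-1])
```

```text
[ 0.56275464 -0.26394731  0.07699331]
```

View pics/s1.png

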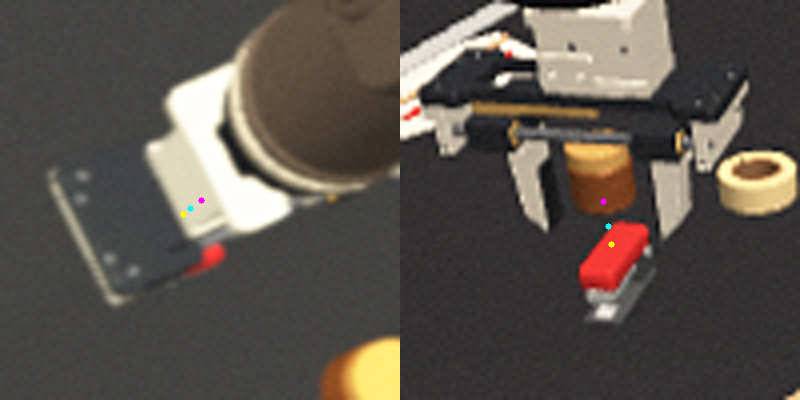

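The fingers straddle the red cover and the projected TCP falls on its centre. I'll descend and grip.

Request:
move_arm:
  series:
    - [0, 0, -2, 0, 0, 0]
    - [0, 0, -2, 0, 0, 0]
    - [0, 0, 0, 0, 0, 0]

```text
clock: 4.15
position: [0.5603, -0.2643, 0.0345]
ee_rot: [-3.066, -0.679, 0.005]
force: [-0.6, 0.3, 0.1]
width: 0.797
```

Request:
move_arm:
  series:
    - [0, 0, 0, 0, 0, 0]
    - [0, 0, 0, 0, 0, 0]
    - [0, 0, 0, 0, 0, 0]
    - [0, 0, 0, 0, 0, 0]
    - [0, 0, 0, 0, 0, 0]
    - [0, 0, 0, 0, 0, 0]
  grip: 0.1
  force: 20

```text
clock: 4.75
position: [0.5624, -0.2639, 0.0363]
ee_rot: [3.067, 0.681, 0.0]
force: [0.2, 0.1, 0.6]
width: 0.328
```

Request:
move_arm:
  series:
    - [0, 0, 0, 0, 0, 0]
    - [0, 0, 2, 0, 0, 0]
    - [0, 0, 3, 0, 0, 0]
    - [0, 0, 4, 0, 0, 0]

```text
clock: 5.15
position: [0.561, -0.2634, 0.1254]
ee_rot: [-3.065, -0.68, 0.005]
force: [0.6, -1.2, -1.3]
width: 0.281
```

Request:
move_arm:
  series:
    - [-0.7, 3, 0, 0, 0, -4]
    - [-0.7, 3.5, 0, 0, 0, -4]
    - [-0.8, 3.5, 0, 0, 0, -4.4]
    - [-0.8, 3.5, 0, 0, 0, -4]
    - [-0.8, 3.5, 0, 0, 0, -4]
    - [-0.8, 3.5, 0, 0, 0, -4]
    - [-0.8, 3, 0, 0, 0, -4]
    - [0, 1, 0, 0, 0, 0]

```text
clock: 5.95
position: [0.507, -0.0151, 0.1261]
ee_rot: [-3.139, 0.089, 0.002]
force: [0.7, 0.3, -1.7]
width: 0.28
```

Request:
move_arm:
  series:
    - [0, 0, 0, 0, 0, 0]
    - [0, 0, 0, 0, 0, 0]
    - [0, 0, 0, 0, 0, 0]

```text
clock: 6.25
position: [0.5086, -0.0207, 0.1261]
ee_rot: [3.139, -0.095, 0.0]
force: [0.6, -0.4, -0.5]
width: 0.28
```

```bash
cat > see.py <<'E'
import sys
from h import *
n,u,v,w,out=sys.argv[1],*map(int,sys.argv[2:5]),sys.argv[5]
s=monitor.observe(); p=s["position"]; R=cv2.Rodrigues(s["ee_rot"])[0]
print(np.round(p,4), "J",np.degrees(np.arctan2(R[1,0],R[0,0])).round(2),"tilt",np.degrees(np.arccos(-R[2,2])).round(2),"width",s["width"])
c=cam(n); I=cv2.resize(c[0][v-w:v+w,u-w:u+w],(560,560),interpolation=cv2.INTER_CUBIC)
f=560/(2*w)
for x,y in((.6118,.079),(.606,-.0188),(.514,.0848),(.5082,-.013)):
    q=(proj(c,[x,y,.02])-[u-w,v-w]+.5)*f; cv2.circle(I,(int(q[0]),int(q[1])),3,(255,0,255),-1)
cv2.imwrite("pics/"+out,I[:,:,::-1])
E
python3 see.py scene 290 210 70 s2.png
```

```text
[ 0.5086 -0.0207  0.1261] J -3.48 tilt 0.04 width 0.27975538099858777
```

View pics/s2.png

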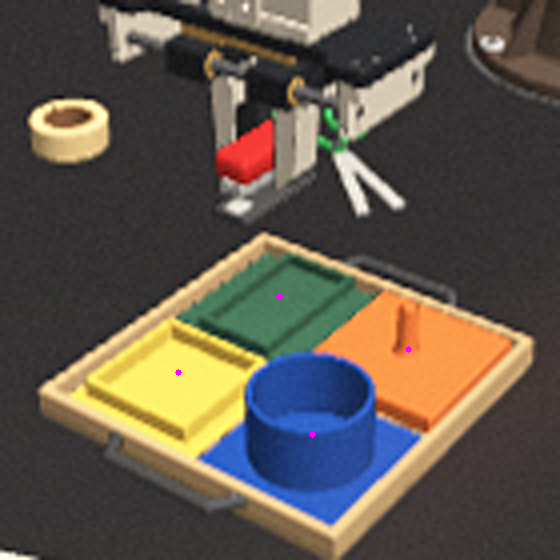

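Request:
move_arm:
  series:
    - [0, 0.7, -1.5, 0, 0, 0]
    - [0, 0, -2, 0, 0, 0]
    - [0, 0, -2, 0, 0, 0]
    - [0, 0, -1.2, 0, 0, 0]
    - [0, 0, -0.5, 0, 0, 0]
    - [0, 0, -0.4, 0, 0, 0]
    - [0, 0, 0, 0, 0, 0]
    - [0, 0, 0, 0, 0, 0]

```text
clock: 7.1
position: [0.5087, -0.012, 0.0507]
ee_rot: [-3.14, 0.093, -0.001]
force: [0.6, 1.0, 0.8]
width: 0.281
```

Request:
move_arm:
  series:
    - [0, 0, -0.2, 0, 0, 0]
    - [0, 0, 0, 0, 0, 0]

```text
clock: 7.3
position: [0.5085, -0.0119, 0.0484]
ee_rot: [-3.14, 0.093, -0.001]
force: [-0.4, 0.1, -0.3]
width: 0.28
```

Request:
move_arm:
  series:
    - [0, 0, 0, 0, 0, 0]
    - [0, 0, 0, 0, 0, 0]
    - [0, 0, 0, 0, 0, 0]
    - [0, 0, 2, 0, 0, 0]
    - [0, 0, 3, 0, 0, 0]
    - [0, 0, 4, 0, 0, 0]
    - [0, 0, 1, 0, 0, 0]
  grip: 0.45

```text
clock: 8.0
position: [0.5103, -0.0118, 0.1519]
ee_rot: [-3.14, 0.093, -0.009]
force: [1.0, -0.3, -0.0]
width: 0.451
```

Request:
move_arm:
  series:
    - [-0.5, -4.1, 0, 0, 0, 0]
    - [-0.5, -4.1, 0, 0, 0, 0]
    - [-0.5, -4.1, 0, 0, 0, 0]
    - [-0.5, -4.1, 0, 0, 0, 0]
    - [-0.5, -4.1, 0, 0, 0, 0]
    - [-0.5, -4.1, 0, 0, 0, 0]
    - [-0.5, -4.1, 0, 0, 0, 0]
    - [-0.5, -4.1, 0, 0, 0, 0]
  grip: 0.95

```text
clock: 8.8
position: [0.4677, -0.3415, 0.1479]
ee_rot: [-3.14, 0.092, 0.0]
force: [0.7, 1.0, -0.0]
width: 0.95
```

Request:
move_arm:
  series:
    - [-0.3, -3.5, -1, 0, 0, 0]
    - [0, -0.7, -2, 0, 0, 0]
    - [0, 0, 0, 0, 0, 0]
    - [0, 0, 0, 0, 0, 0]

```text
clock: 9.2
position: [0.4652, -0.3808, 0.1178]
ee_rot: [-3.139, 0.092, 0.002]
force: [0.1, -0.1, 0.9]
width: 0.95
```

```bash
python3 see.py scene 245 195 70 s3.png
```

```text
[ 0.4652 -0.3808  0.1178] J -3.35 tilt 0.11 width 0.9497557510182805
```

View pics/s3.png

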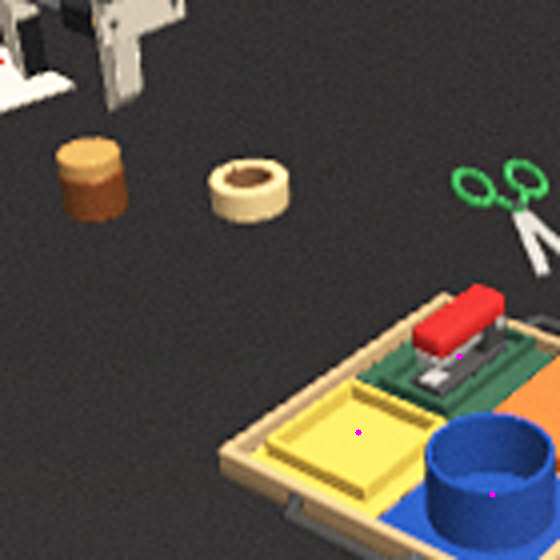

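The stapler lies in the trough. The jar is below the jaws, so I'll descend.

Request:
move_arm:
  series:
    - [0, 0, -3, 0, 0, 0]
    - [0, 0, -3, 0, 0, 0]
    - [0, 0, -1.5, 0, 0, 0]
    - [0, 0, -0.6, 0, 0, 0]
    - [0, 0, 0, 0, 0, 0]

```text
clock: 9.75
position: [0.4657, -0.3814, 0.0373]
ee_rot: [-3.14, 0.091, 0.0]
force: [-0.1, -0.0, 0.6]
width: 0.95
```

Request:
move_arm:
  series:
    - [0, 0, 0, 0, 0, 0]
    - [0, 0, 0, 0, 0, 0]
    - [0, 0, 0, 0, 0, 0]
    - [0, 0, 0, 0, 0, 0]
    - [0, 0, 0, 0, 0, 0]
    - [0, 0, 0, 0, 0, 0]
    - [0, 0, 0, 0, 0, 0]
  grip: 0.3

```text
clock: 10.45
position: [0.4654, -0.3819, 0.0373]
ee_rot: [3.14, -0.093, 0.0]
force: [-0.5, 0.9, 3.0]
width: 0.52
```

Request:
move_arm:
  series:
    - [0, 0, 2, 0, 0, 0]
    - [0, 0, 3, 0, 0, 0]
    - [0, 0, 4, 0, 0, 0]
    - [0, 0, 0, 0, 0, 0]

```text
clock: 10.85
position: [0.4678, -0.3839, 0.1321]
ee_rot: [3.136, -0.093, 0.011]
force: [0.4, -0.4, -0.4]
width: 0.512
```

Request:
move_arm:
  series:
    - [1.6, 4, 0, 0, 0, 0]
    - [1.6, 4, 0, 0, 0, 0]
    - [1.6, 4, 0, 0, 0, 0]
    - [1.6, 4, 0, 0, 0, 0]
    - [1.6, 4, 0, 0, 0, 0]
    - [1.6, 4, 0, 0, 0, 0]
    - [1.6, 4, 0, 0, 0, 0]
    - [1.6, 4, 0, 0, 0, 0]

```text
clock: 11.65
position: [0.5934, -0.0603, 0.1266]
ee_rot: [3.14, -0.093, -0.001]
force: [0.8, 0.1, -0.4]
width: 0.513
```

Request:
move_arm:
  series:
    - [1.25, 3, 0, 0, 0, 0]
    - [0, 1.3, 0, 0, 0, 0]
    - [0, 0, 0, 0, 0, 0]
    - [0, 0, 0, 0, 0, 0]

```text
clock: 12.05
position: [0.6051, -0.0206, 0.1267]
ee_rot: [3.139, -0.094, -0.002]
force: [-0.6, 0.8, -1.8]
width: 0.516
```

Request:
move_arm:
  series:
    - [0, 0.2, -2.5, 0, 0, 0]
    - [0, 0, -2.5, 0, 0, 0]
    - [0, 0, -1.5, 0, 0, 0]
    - [0, 0, -0.8, 0, 0, 0]
    - [0, 0, -0.4, 0, 0, 0]
    - [0, 0, -0.2, 0, 0, 0]
    - [0, 0, 0, 0, 0, 0]

```text
clock: 12.75
position: [0.6062, -0.0171, 0.0487]
ee_rot: [3.14, -0.093, 0.001]
force: [0.4, -0.2, -0.7]
width: 0.515
```

Request:
move_arm:
  series:
    - [0, 0, -0.1, 0, 0, 0]
    - [0, 0, 0, 0, 0, 0]

```text
clock: 12.95
position: [0.6062, -0.0168, 0.0477]
ee_rot: [-3.14, 0.092, -0.001]
force: [-0.1, -0.4, -0.5]
width: 0.518
```

Request:
move_arm:
  series:
    - [0, 0, 0, 0, 0, 0]
    - [0, 0, 0, 0, 0, 0]
    - [0, 0, 0, 0, 0, 0]
    - [0, 0, 1, 0, 0, 0]
    - [0, 0, 3, 0, 0, 0]
    - [0, 0, 4, 0, 0, 0]
    - [0, 0, 2, 0, 0, 0]
    - [0, 0, 0, 0, 0, 0]
  grip: 0.64

```text
clock: 13.75
position: [0.6081, -0.0169, 0.1514]
ee_rot: [-3.14, 0.093, -0.011]
force: [-0.9, -0.8, -0.1]
width: 0.637
```

Request:
move_arm:
  series:
    - [-2.6, -3.3, 0, 0, 0, 0]
    - [-2.6, -3.3, 0, 0, 0, 0]
    - [-2.6, -3.3, 0, 0, 0, 0]
    - [-2.6, -3.3, 0, 0, 0, 0]
    - [-2.6, -3.3, 0, 0, 0, 0]
    - [-2.6, -3.3, 0, 0, 0, 0]
    - [-2.6, -3.3, 0, 0, 0, 0]
    - [-2.6, -3.3, 0, 0, 0, 0]
  grip: 0.95

```text
clock: 14.55
position: [0.3962, -0.2819, 0.1469]
ee_rot: [-3.14, 0.092, 0.001]
force: [1.7, -0.3, -0.1]
width: 0.953
```

Request:
move_arm:
  series:
    - [0, 0, -3, 0, 0, 0]
    - [0, 0, -3, 0, 0, 0]
    - [0, 0, 0, 0, 0, 0]
    - [0, 0, 0, 0, 0, 0]

```text
clock: 14.95
position: [0.3974, -0.2805, 0.0871]
ee_rot: [-3.139, 0.092, 0.003]
force: [0.1, -0.6, 0.7]
width: 0.95
```

```bash
python3 see.py scene 250 205 70 s4.png
```

```text
[ 0.3974 -0.2805  0.0871] J -3.36 tilt 0.11 width 0.9499101717764598
```

View pics/s4.png

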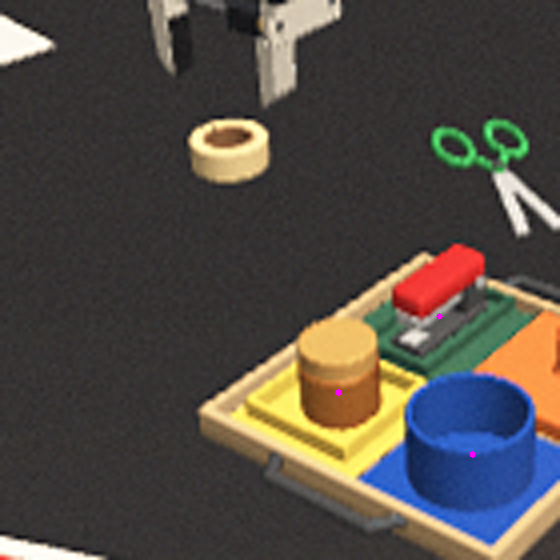

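The jar stands in the dish. Next is the tape.

Request:
move_arm:
  series:
    - [-0.1, -0.4, -1, 0, 0, 0]
    - [0, 0, -2, 0, 0, 0]
    - [0, 0, -2, 0, 0, 0]
    - [0, 0, -0.9, 0, 0, 0]
    - [0, 0, 0, 0, 0, 0]

```text
clock: 15.5
position: [0.3965, -0.2848, 0.0275]
ee_rot: [-3.14, 0.092, 0.002]
force: [-0.5, -0.4, -0.8]
width: 0.95
```

Request:
move_arm:
  series:
    - [0, 0, 0, 0, 0, 0]
    - [0, 0, 0, 0, 0, 0]
    - [0, 0, 0, 0, 0, 0]
    - [0, 0, 0, 0, 0, 0]
    - [0, 0, 0, 0, 0, 0]
  grip: 0.5

```text
clock: 16.0
position: [0.3972, -0.2851, 0.0287]
ee_rot: [3.14, -0.092, 0.001]
force: [-1.2, 0.4, 4.8]
width: 0.648
```

Request:
move_arm:
  series:
    - [0, 0, 2, 0, 0, 0]
    - [0, 0, 4, 0, 0, 0]
    - [0, 0, 4, 0, 0, 0]
    - [0, 0, 2, 0, 0, 0]
    - [0, 0, 0, 0, 0, 0]

```text
clock: 16.5
position: [0.3984, -0.2859, 0.1511]
ee_rot: [3.138, -0.093, 0.008]
force: [0.6, -1.1, -2.1]
width: 0.649
```

Request:
move_arm:
  series:
    - [1.3, 4.1, 0, 0, 0, 0]
    - [1.3, 4.1, 0, 0, 0, 0]
    - [1.3, 4.1, 0, 0, 0, 0]
    - [1.3, 4.1, 0, 0, 0, 0]
    - [1.3, 4.1, 0, 0, 0, 0]
    - [1.3, 4.1, 0, 0, 0, 0]
    - [1.3, 4.1, 0, 0, 0, 0]
    - [1.3, 4.1, 0, 0, 0, 0]

```text
clock: 17.3
position: [0.5003, 0.0447, 0.147]
ee_rot: [3.14, -0.093, -0.003]
force: [0.8, -0.6, -1.6]
width: 0.651
```

Request:
move_arm:
  series:
    - [1.3, 3.2, 0, 0, 0, 0]
    - [0, 1, 0, 0, 0, 0]
    - [0, 0, -2, 0, 0, 0]
    - [0, 0, -2, 0, 0, 0]
    - [0, 0, 0, 0, 0, 0]
    - [0, 0, 0, 0, 0, 0]

```text
clock: 17.9
position: [0.5131, 0.0844, 0.1076]
ee_rot: [3.139, -0.093, -0.003]
force: [0.1, -0.7, -0.6]
width: 0.644
```

```bash
python3 see.py scene 305 215 60 s5.png
```

```text
[0.5131 0.0844 0.1076] J -3.41 tilt 0.13 width 0.64446279299038
```

View pics/s5.png

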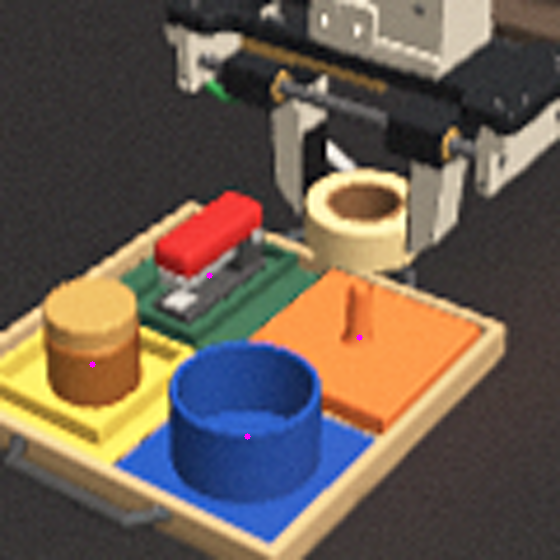

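Request:
move_arm:
  series:
    - [0, 0, -1.5, 0, 0, 0]
    - [0, 0, -1.5, 0, 0, 0]
    - [0, 0, -1.5, 0, 0, 0]
    - [0, 0, -0.8, 0, 0, 0]
    - [0, 0, -0.4, 0, 0, 0]
    - [0, 0, -0.1, 0, 0, 0]
    - [0, 0, 0, 0, 0, 0]

```text
clock: 18.65
position: [0.5142, 0.0851, 0.0507]
ee_rot: [-3.14, 0.093, -0.001]
force: [0.2, -0.8, -0.5]
width: 0.646
```

Request:
move_arm:
  series:
    - [0, 0, -0.15, 0, 0, 0]
    - [0, 0, 0, 0, 0, 0]

```text
clock: 18.85
position: [0.514, 0.0851, 0.0489]
ee_rot: [-3.14, 0.093, -0.001]
force: [0.1, -0.4, -1.0]
width: 0.646
```

Request:
move_arm:
  series:
    - [0, 0, 0, 0, 0, 0]
    - [0, 0, 0, 0, 0, 0]
    - [0, 0, 0, 0, 0, 0]
    - [0, 0, 1, 0, 0, 0]
    - [0, 0, 3, 0, 0, 0]
    - [0, 0, 4, 0, 0, 0]
    - [0, 0, 4, 0, 0, 0]
    - [0, 0, 3, 0, 0, 0]
  grip: 0.76

```text
clock: 19.65
position: [0.5142, 0.0852, 0.202]
ee_rot: [-3.139, 0.093, -0.004]
force: [-0.1, 0.9, -0.1]
width: 0.759
```

Request:
move_arm:
  series:
    - [-1.9, 2.4, 0, 0, 0, -5.2]
    - [-1.9, 2.4, 0, 0, 0, -5.2]
    - [-1.9, 2.4, 0, 0, 0, -5.2]
    - [-1.9, 2.4, 0, 0, 0, -5.2]
    - [-1.9, 2.4, 0, 0, 0, -5.2]
    - [-1.9, 2.4, 0, 0, 0, -5.2]
    - [-1.9, 2.4, 0, 0, 0, -5.2]
    - [-1.8, 2.3, 0, 0, 0, -5.2]
  grip: 0.8

```text
clock: 20.45
position: [0.3943, 0.2346, 0.1955]
ee_rot: [2.977, -0.971, -0.009]
force: [-0.1, 0.3, -0.0]
width: 0.794
```

Request:
move_arm:
  series:
    - [0, 0, -2, 0, 0, 0]
    - [0, 0, -1, 0, 0, 0]
    - [0, 0, 0, 0, 0, 0]
    - [0, 0, 0, 0, 0, 0]

```text
clock: 20.85
position: [0.3952, 0.2334, 0.1651]
ee_rot: [2.976, -0.971, -0.01]
force: [0.7, -0.1, -0.9]
width: 0.801
```

```bash
python3 see.py scene 380 205 100 s6.png
```

```text
[0.3952 0.2334 0.1651] J -36.13 tilt 0.74 width 0.8006971176493474
```

View pics/s6.png

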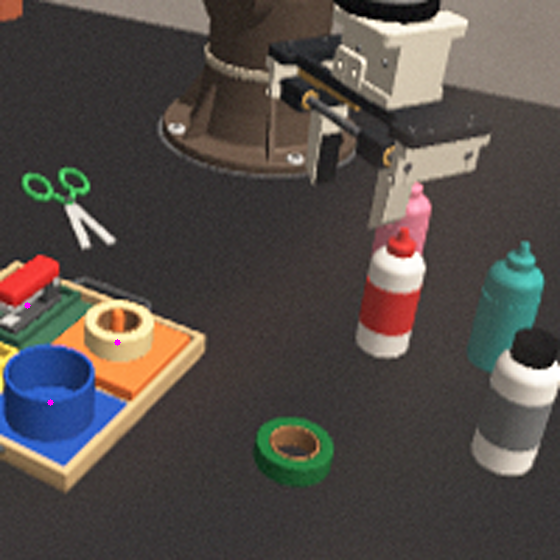

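Request:
move_arm:
  series:
    - [-0.8, 1, 0, 0, 0, -1.5]
    - [-0.8, 1.1, 0, 0, 0, -1.5]
    - [-0.8, 1.1, 0, 0, 0, -1.5]
    - [-0.8, 1.1, 0, 0, 0, -1.5]
    - [0, 0, 0, 0, 0, 0]
    - [0, 0, 0, 0, 0, 0]

```text
clock: 21.5
position: [0.3633, 0.2768, 0.165]
ee_rot: [2.923, -1.122, -0.009]
force: [0.4, -0.9, -0.7]
width: 0.8
```

```bash
python3 see.py scene 430 200 60 s7.png
python3 - <<'E'
from h import *
print(np.round(monitor.observe()["joints"],3))
E
```

```text
[0.3633 0.2768 0.165 ] J -42.0 tilt 0.71 width 0.8002719169973438
[-1.371  0.316  0.767  2.104 -0.293  0.84  -2.732]
```

View pics/s7.png

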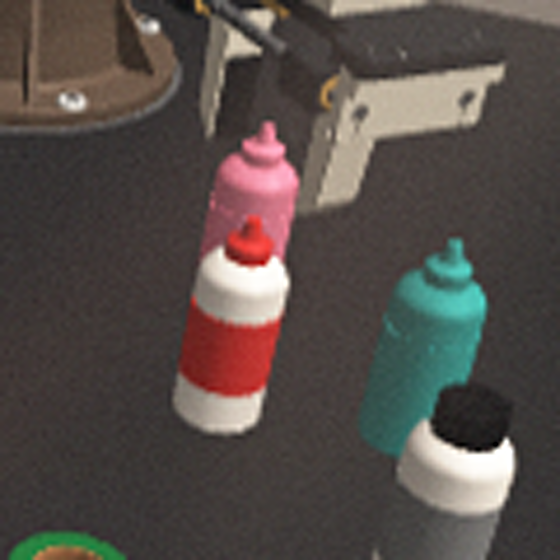

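Joint 7 is close to its range limit (-2.732), so I'll turn back before going down.

Request:
move_arm:
  series:
    - [0, 0, 0, 0, 0, 2]
    - [0, 0, 0, 0, 0, 3]
    - [0, 0, 0, 0, 0, 3]
    - [0, 0, 0, 0, 0, 3]
    - [0, 0, 0, 0, 0, 3]
    - [0, 0, 0, 0, 0, 3]
    - [0, 0, 0, 0, 0, 0]

```text
clock: 22.25
position: [0.3635, 0.2763, 0.1649]
ee_rot: [3.056, -0.678, -0.007]
force: [0.4, 0.8, -0.4]
width: 0.797
```

Run:
```python
from h import *
s=monitor.observe();print(np.round(s["joints"],3),s["position"])
R=cv2.Rodrigues(s["ee_rot"])[0]; print(np.degrees(np.arctan2(R[1,0],R[0,0])),R[:,2])
# rotation vector (world) bringing tool z to straight down
w=np.cross(R[:,2],[0,0,-1]); print(np.degrees(w))
```

```text
[-1.317  0.302  0.69   2.102 -0.254  0.832 -2.482] [0.36349614 0.27628697 0.16494313]
-25.009835093073082 [-0.00700384 -0.00989483 -0.99992652]
[ 0.56693186 -0.40129049  0.        ]
```

Request:
move_arm:
  series:
    - [0, 0, -2, 0.57, -0.4, 0]
    - [0, 0, -2, 0, 0, 0]
    - [0, 0, -2, 0, 0, 0]
    - [0, 0, -1.7, 0, 0, 0]
    - [0, 0, -1, 0, 0, 0]
    - [0, 0, 0, 0, 0, 0]
    - [0, 0, 0, 0, 0, 0]

```text
clock: 22.95
position: [0.3632, 0.277, 0.0781]
ee_rot: [3.066, -0.682, 0.0]
force: [0.1, -0.6, 0.1]
width: 0.799
```

Request:
move_arm:
  series:
    - [0, 0, 0, 0, 0, 0]
    - [0, 0, 0, 0, 0, 0]
    - [0, 0, 0, 0, 0, 0]
    - [0, 0, 0, 0, 0, 0]
    - [0, 0, 0, 0, 0, 0]
    - [0, 0, 0, 0, 0, 0]
  grip: 0.3

```text
clock: 23.55
position: [0.3629, 0.2773, 0.0779]
ee_rot: [3.067, -0.681, 0.0]
force: [0.1, -0.5, 4.5]
width: 0.494
```

Request:
move_arm:
  series:
    - [0, 0, 1.5, 0, 0, 0]
    - [0, 0, 3, 0, 0, 0]
    - [0, 0, 4, 0, 0, 0]
    - [0, 0, 3, 0, 0, 0]
    - [0, 0, 0, 0, 0, 0]

```text
clock: 24.05
position: [0.3644, 0.2783, 0.1958]
ee_rot: [-3.062, 0.68, -0.004]
force: [-0.8, 0.1, -1.8]
width: 0.494
```

Request:
move_arm:
  series:
    - [2, -1.6, 0, 0, 0, 2.7]
    - [2.7, -2.2, 0, 0, 0, 2.7]
    - [2.7, -2.2, 0, 0, 0, 2.7]
    - [2.7, -2.2, 0, 0, 0, 2.7]
    - [2.7, -2.2, 0, 0, 0, 2.7]
    - [2.7, -2.2, 0, 0, 0, 2.7]
    - [2.7, -2.2, 0, 0, 0, 2.7]
    - [2.7, -2.2, 0, 0, 0, 2.7]

```text
clock: 24.85
position: [0.5721, 0.1062, 0.1911]
ee_rot: [3.139, -0.091, -0.003]
force: [-0.2, 0.3, -0.7]
width: 0.494
```

Request:
move_arm:
  series:
    - [2.6, -1.8, 0, 0, 0, 0]
    - [1.6, -1, 0, 0, 0, 0]
    - [0, 0, 0, 0, 0, 0]
    - [0, 0, 0, 0, 0, 0]

```text
clock: 25.25
position: [0.613, 0.079, 0.1912]
ee_rot: [3.139, -0.095, -0.004]
force: [-1.1, 1.1, -1.2]
width: 0.491
```

```bash
python3 see.py scene 305 205 70 s8.png
```

```text
[0.613  0.079  0.1912] J -3.48 tilt 0.14 width 0.49142996304308495
```

View pics/s8.png

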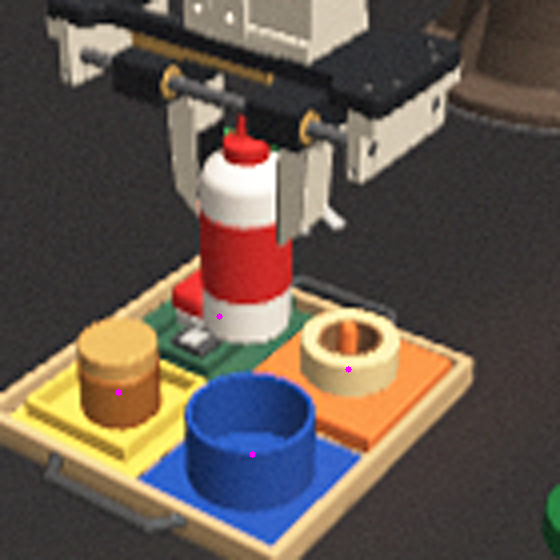

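Request:
move_arm:
  series:
    - [-0.1, 0, -2, 0, 0, 0]
    - [0, 0, -2.5, 0, 0, 0]
    - [0, 0, -2, 0, 0, 0]
    - [0, 0, -1.5, 0, 0, 0]
    - [0, 0, -1, 0, 0, 0]
    - [0, 0, -0.7, 0, 0, 0]
    - [0, 0, -0.4, 0, 0, 0]
    - [0, 0, 0, 0, 0, 0]

```text
clock: 26.1
position: [0.6128, 0.0792, 0.0917]
ee_rot: [3.14, -0.094, 0.0]
force: [0.7, -0.2, -1.8]
width: 0.492
```

Request:
move_arm:
  series:
    - [0, 0, -0.15, 0, 0, 0]
    - [0, 0, 0, 0, 0, 0]
    - [0, 0, 0, 0, 0, 0]

```text
clock: 26.4
position: [0.613, 0.0791, 0.0906]
ee_rot: [3.14, -0.094, 0.001]
force: [0.0, 0.3, -1.4]
width: 0.493
```

Request:
move_arm:
  series:
    - [0, 0, -0.1, 0, 0, 0]
    - [0, 0, -0.1, 0, 0, 0]
    - [0, 0, 0, 0, 0, 0]

```text
clock: 26.7
position: [0.6127, 0.0791, 0.0881]
ee_rot: [3.14, -0.094, 0.0]
force: [0.4, -0.4, -1.1]
width: 0.493
```

Request:
move_arm:
  series:
    - [0, 0, 0, 0, 0, 0]
    - [0, 0, 0, 0, 0, 0]
    - [0, 0, 0, 0, 0, 0]
    - [0, 0, 1, 0, 0, 0]
    - [0, 0, 3, 0, 0, 0]
    - [0, 0, 4, 0, 0, 0]
    - [0, 0, 4, 0, 0, 0]
    - [0, 0, 4, 0, 0, 0]
  grip: 0.66

```text
clock: 27.5
position: [0.6126, 0.0788, 0.2507]
ee_rot: [3.14, -0.095, 0.001]
force: [0.7, 1.1, -0.5]
width: 0.663
```

Request:
move_arm:
  series:
    - [-1, -4, 0, 0, 0, 0]
    - [-1, -4, 0, 0, 0, 0]
    - [-1, -4, 0, 0, 0, 0]
    - [-1, -4, 0, 0, 0, 0]
    - [-1, -4, 0, 0, 0, 0]
    - [-1, -4, 0, 0, 0, 0]
    - [-1, -4, 0, 0, 0, 0]
    - [0, 0, 0, 0, 0, 0]

```text
clock: 28.3
position: [0.5401, -0.2082, 0.2499]
ee_rot: [3.136, -0.109, 0.002]
force: [0.5, -0.4, 0.5]
width: 0.662
```

```bash
python3 see.py scene 330 215 85 s9.png
cat > m3.py <<'E'
from fit import *
T=cam("top"); S=cam("scene")
H={"glue_bottle":(.6118,.079,.010),"masking_tape":(.514,.0848,.020),"stapler":(.5082,-.013,.012),"eyelet_jar":(.606,-.0188,.010),"primer_bottle":(.4615,.4044,0),"green_tape":(.5527,.2642,0)}
for n,(x,y,z) in H.items():
    h=M[n][:,2].max(); M[n]=M[n]+[0,0,z]
    for l,c in(("top",T),("scene",S)):
        m=pick(l,n,*proj(c,[x,y,z+h/2]))
        if m is not None: r,f=fit(n,[(c,m)],(x,y)); print(n,l,"off mm",np.round((r[:2]-[x,y])*1e3,1),"yaw",r[2].round(2),round(f,2))
E
python3 m3.py
```

```text
[ 0.5401 -0.2082  0.2499] J -3.99 tilt 0.24 width 0.6615835023122828
glue_bottle top off mm [6.7 2.4] yaw 0.29 0.05
glue_bottle scene off mm [-3.2 -5.2] yaw 0.51 0.28
masking_tape top off mm [1.7 3.3] yaw -0.14 0.26
masking_tape scene off mm [-4.2 -0.8] yaw 0.21 0.21
stapler top off mm [1.4 3.5] yaw -0.05 0.11
stapler scene off mm [-2.3 -0.1] yaw 0.02 0.28
eyelet_jar top off mm [2.6 4.3] yaw 0.27 0.07
eyelet_jar scene off mm [-0.6  1.8] yaw 0.19 0.07
primer_bottle top off mm [1.3 1.9] yaw -0.01 0.05
primer_bottle scene off mm [-3.9 -3.6] yaw 0.44 0.05
green_tape top off mm [1.1 1.8] yaw 0.19 0.25
green_tape scene off mm [-2.4 -3.2] yaw 0.43 0.09
```

View pics/s9.png

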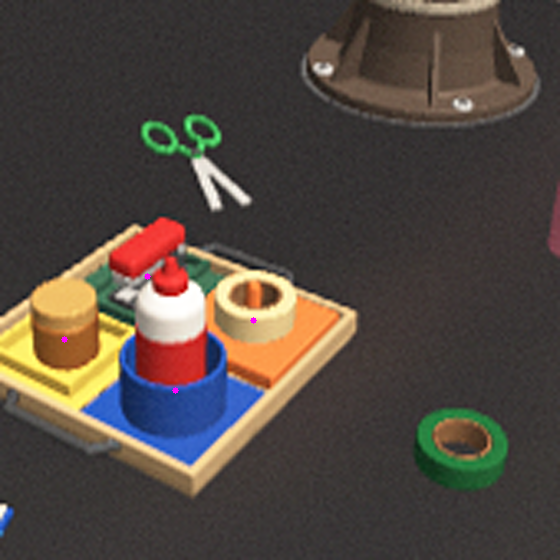

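All four pieces stand in their holders, with offsets of only a few mm. The look-alikes haven't moved, so I'll hand the job in.

```bash
python3 -c "
from cell import workorder; print(workorder.sign_off())"
```

```text
the job is handed in; nothing more can be done
None
```

I packed all four pieces into their holders, setting each one down before opening the jaws, and handed the job in at about 29 s of robot time. `sign_off` gave no verdict.

- **Placement:** The last picture shows the glue bottle upright in the blue cup, the tape flat around the orange post, the stapler along the green trough and the jar in the yellow dish. Model fits put each piece within about 7 mm of its holder centre, and the limits are 13–16 mm. The stapler is within about 0.1 rad of the trough axis.
- **Look-alikes:** The primer bottle and green tape were within about 5 mm of their starting positions in both cameras. That matches the camera offset, so I take them as not moved.
- **Camera disagreement:** The two cameras differed by a steady 4–7 mm or so (up to about 12 mm on the placed bottle), so I used the mean. The scene-camera fits of the bottle, tape and stapler were poor (silhouette mismatch 0.2–0.3), probably from partial occlusion and from the models ignoring the tape's hole and the stapler's gap.
- **Joint 7:** It came close to its range limit (-2.732, limit -2.74) over the glue bottle. I turned the wrist back before going down.

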